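Cover the damp-box jar and shut the drop front

ROBOT

A 6-joint arm with a two-finger parallel gripper is mounted at the origin on the work surface. World frame = base frame: x ahead of the robot, y to its left, z up, the work surface at z = 0. Lengths are in mm, angles in rad, forces in N, time in s.
With the tool pointing down it reaches from about 350 to 875 mm from the base axis. Payload 4.2 kg.
Tool frame: the origin (TCP) lies between the finger pads; the fingertips stand 25 mm ahead of it and the grasp point (between the pads) lies 6 mm ahead of it; z points along the fingers, y is the line along which they close (so a half turn about z gives the same grasp; the last joint's range is limited). The gripper opens to 85 mm and grips with 20 to 120 N. Pads are 22 mm wide; open, the fingers measure 114 mm over their backs; the gripper's body (76 mm by 85 mm) begins 54 mm behind the grasp point. The pads swing forward as they close: fully open they stand 13 mm farther back than shut.
Start: joints at [1.544, 0.385, 0.008, 0, -1.194, -0.259], TCP at [176.171, 599.636, 256.312] pointing down, gripper open.
Joint ranges: [-3.14, 3.14], [-1.21, 2.06], [-1.07, 1.41], [-3.16, 2.05], [-2.99, -0.16], [-3.1, 3.1]. Speed limits (rad/s): [2.79, 2.79, 3.14, 3.14, 3.14, 3.14].

INTERFACE

Orientations are given as a unit quaternion [x, y, z, w].
In Python, from bench import read_state, get_image, job_done gives the robot as it stands.
- The arm moves only by the tool play_rows, never from a script. Its argument "series" is a list of rows, each a list of 6 numbers: the shift along the world's x, y, z in mm, then the turn, a rotation vector about the world's x, y, z in units of 6 degrees (1.0 is 6 degrees). A call has 1 to 20 rows; each row shifts and turns the commanded pose from where the row before left it; what a row does not reach is not made up. A row lasts 1/12 s, in which the tool goes at most 41.7 mm and 7.16 degrees, less where a joint would pass 70% of its speed; a pose out of reach is approached as far as the arm can. A call is refused whole if a number of a shift passes 41.7 or a number of a turn 1, either way. A call with a gripper value outside its range is refused whole. "gripper" is the opening, from 0 (shut) to 1 (fully open), set as the call begins (left out, the last holds). The fingers move at their own pace and stop on an object; the grip force is fixed at half the most. Time passes only in rows, so rows that do not move let the fingers close. It gives the time, the measured TCP pose, the force, the opening and the grip force at its end, in the units of the state.
- read_state(): the state, without advancing time (a new reading comes with each control period).
- get_image(name): name is "scene" or "top" or "wrist"; returns a dict with "image" (480x640x3 uint8, red, green, blue), "fx", "fy", "cx", "cy" (pixels), "dist_coeffs" ([k1, k2, p1, p2, k3] as OpenCV has them; the pictures are not rectified), "eye" and "rotation" of the camera in the world. Camera axes: x right, y down, z forward; pixel columns grow to the right and rows downward; lengths in mm; the calibration is good to about 2 mm. A picture is of the moment at which its call begins. There is no depth.
- job_done(): hands the job in; it is judged then, once.
The state is a dict: "clock": time; "joints": joint angles; "joint_vel": joint speeds; "joint_efforts": joint torques, N m; "position": TCP position; "ee_rot": TCP orientation; "contact_force": force on the tool from outside, world axes, zero at the start; "wrist_torque": the same for the moment, N m; "gripper_width": finger opening in mm; "grasp_force": force on a finger pad.
Only numpy, scipy, OpenCV 4.12 (cv2) and the standard library are available. Lean on these libraries where they do the work, as an engineer would, in place of code of your own. Each camera call takes 0.05 s, during which the arm holds its last target. There are 200 camera calls.

TASK

Pull the sloping front flap of the plywood damp box up, over and right down until it rests open against its stop, put the lid that fits onto the open jar standing inside so that it sits seated and level, then push the flap back up and over until the box is fully closed. The clay is unfired, so do not bear down hard on the jar or shove it about, and leave the big lid and the small bowl where they are.

Things in the scene. Friction and masses are not known exactly. Their poses are not given: they have to be found in the camera images.
- damp_box: Fixed open-topped plywood box, 180 mm front to back, 270 mm wide, 209 mm tall at the back. Origin: centre of its underside, on the table. x points from the front (hinge) to the back wall, y along the hinge, z up. Floor 15 mm thick; front sill 66 mm high at x = -90 mm; back wall 12 mm thick at x = 84 mm; side walls' inner faces at y = +-125 mm, top edges sloping from sill to back wall.
- flap (a joint): Angle of the box's front flap, rad: 0 = closed (it slopes 0.70 rad above horizontal, leaning back over the box and covering it from above), 0.87 = upright, 1.90 = fully open at its stop (leaning out to the front, 0.54 rad above horizontal). Stiff hinge (0.45 N m): the flap stays where it is left. It may start a little ajar.
- flap_hinge (a point): Middle of the hinge line along the front sill's top, 78 mm above the table, at x = -90 mm in the box's frame; the hinge axis is the box's y axis.
- flap_handle (a point): Centre of the flap's steel bar handle: round, 12 mm thick, 110 mm long, parallel to the hinge, on a post at each end. The flap is 200 mm long from the hinge, 268 wide, 12 thick, inner face through the hinge line. The bar is 188 mm along the flap and 54 mm out from its inner face (36 mm gap to the panel). With the flap leaning out, the panel overhangs the bar: then grasp it with a tilted tool.
- jar: Loose unfired clay jar in the box, the taller of the two pots: 62 mm tall, belly 96 mm wide, neck 86 mm wide outside and 74 mm inside (wall 6 mm). Origin: centre of its underside. About 0.32 kg.
- jar_rim (a point): Centre of the jar's mouth, in the plane of the rim (62 mm above the jar's underside).
- lid: The jar's lid, the smaller of two clay lids lying knob up on the table: flange 94 mm across, 8 to 16 mm above the underside; under it a spigot 71 mm across, 8 mm deep, that drops inside the jar's neck (1.5 mm play all round); on top a round knob 24-28 mm thick from 16 to 47 mm height. Origin: centre of the spigot's underside, z up. Seated, the origin is 8 mm below the rim plane.
- lid_big: The other clay lid, same form but 124 mm across; fits no jar here, leave it. Origin: centre of its underside.
- bowl: Small loose clay bowl in the box beside the jar, 80 mm wide, 36 mm tall; leave it. Origin: centre of its underside.
Mind the look-alikes: they are no part of the job. What is shaped like the lid but blue, green or pink is not meant.

How it is judged:
By the outcome, as a careful person would: the job done as asked, in the order asked, and still so for the second after the job is handed in, with the robot touching nothing.
It also fails if it takes over 72 s, if anything falls off the work surface, if the arm or the gripper's body presses on something with over 40 N, if the wrist force passes 120 N, or if a joint passes its speed limit or range.

## Working session

There is one attempt and no reset: what is moved stays moved. The work goes in short steps, Python scripts to look and compute and a tool call to move; the robot and the scene stay as the last step left them, time stands still between calls to the robot, and variables do not carry over. Pictures are saved under pics/ and viewed, at most 13 in all, crops included, and the job is handed in when it is done.

Besides the shell and the picture viewer there is one more tool, called after "Emit:" as name(argument=value, ...) on one line, values as JSON. play_rows: Moves the arm, as the interface text tells. Its arguments: {"type":"object","properties":{"series":{"type":"array","items":{"type":"array","items":{"type":"number"}}},"gripper":{"type":"number"}},"required":["series"]}

```bash
ls; mkdir -p pics; python3 - <<'E'
from bench import *
import cv2,numpy as np,pickle
s=read_state();print(s)
for n in("scene","top","wrist"):
    d=get_image(n);pickle.dump(d,open(f'pics/{n}0.pkl','wb'))
    cv2.imwrite(f'pics/{n}0.png',d['image'][:,:,::-1])
    print(n,d['fx'],d['cx'],d['cy'],d['dist_coeffs'],d['eye'],np.round(d['rotation'],3).tolist())
E
```

```text
pics
{'clock': 0.0, 'joints': array([ 1.54362244e+00,  3.85521864e-01,  6.64333496e-03, -5.03881388e-04,
       -1.19396645e+00, -2.58593737e-01]), 'joint_vel': array([ 6.61412583e-04,  2.81004930e-05,  9.10119780e-04,  6.83841419e-04,
       -4.14999011e-04, -2.88595328e-04]), 'joint_efforts': array([-2.47040307e-04, -3.92291844e+01,  1.88406962e+01,  4.18628007e+00,
       -4.55636153e-03, -6.92486452e-06]), 'position': array([176.01677104, 599.16279992, 255.248577  ]), 'ee_rot': array([ 9.89795677e-01, -1.42490046e-01, -1.14342265e-04,  1.04451058e-03]), 'contact_force': array([-0.97240983,  0.76120237, -0.23841809]), 'wrist_torque': array([-0.03199572, -0.01684885, -0.01425792]), 'grasp_force': 0.0, 'gripper_width': 85.81047021998876}
scene 545.2525039046436 320.98087889209614 237.99398340130264 [-0.12083574  0.          0.          0.          0.        ] [1298.02779431    3.23184419  869.74680241] [0.561, 0.712, -0.334, -0.258]
top 490.34049634110204 311.9738490049041 247.63102308183682 [0.04127636 0.         0.         0.         0.        ] [ 307.16529979 -210.19038565 1129.47517986] [0.706, -0.702, 0.064, -0.075]
wrist 356.39507198827584 317.73268347599986 237.35425883113538 [0.00292523 0.         0.         0.         0.        ] [242.41505797 580.19540381 373.06862977] [-0.593, 0.793, 0.111, -0.084]
```

View pics/scene0.png

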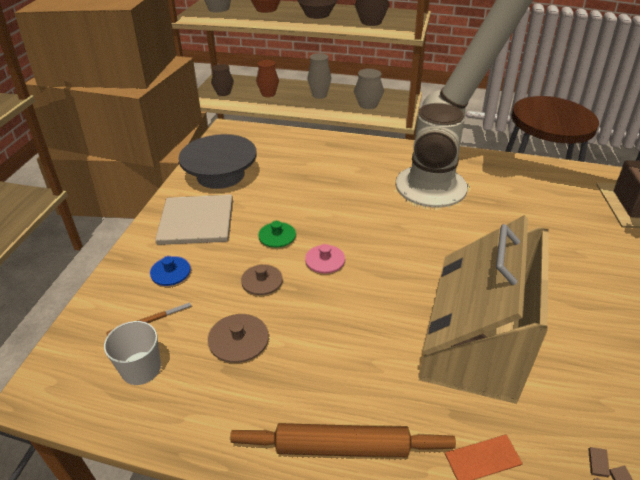

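View pics/top0.png

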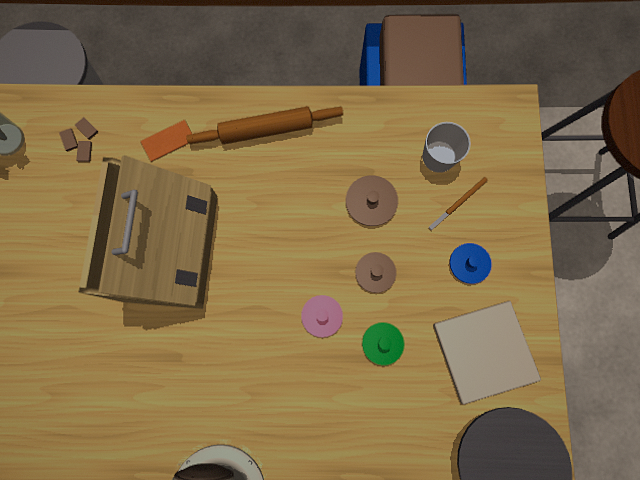

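Top view: the box is at (150,230) with the bar handle from (133,193) to (125,252); its hinge side faces right (−y). Candidates for the lid are small brown (376,272), big brown (371,200), pink (322,316), green (383,344) and blue (470,264). By the description it is the small brown one at (376,272). I'll check it in a close crop.

```bash
cat > h.py <<'E'
import numpy as np,cv2,pickle
from scipy.spatial.transform import Rotation as R
def load(n): return pickle.load(open(f'pics/{n}.pkl','rb'))
def K(d): return np.array([[d['fx'],0,d['cx']],[0,d['fy'],d['cy']],[0,0,1.]])
def proj(d,P):
    P=np.asarray(P,float).reshape(-1,3); r=R.from_quat(d['rotation']).inv()
    return cv2.projectPoints(P,r.as_rotvec(),-r.apply(d['eye']),K(d),np.array(d['dist_coeffs'],float))[0].reshape(-1,2)
def onz(d,px,z):
    u=cv2.undistortPoints(np.array(px,float).reshape(-1,1,2),K(d),np.array(d['dist_coeffs'],float)).reshape(-1,2)
    v=R.from_quat(d['rotation']).apply(np.c_[u,np.ones(len(u))]); e=np.array(d['eye'])
    return e+v*((z-e[2])/v[:,2])[:,None]
def boxpts(x,y,yaw,L): # L in box frame
    return R.from_euler('z',yaw).apply(np.asarray(L,float))+[x,y,0]
def flap(a,s,n,y): # point s along flap, n out of inner face
    t=0.70+a # direction along the flap from hinge
    return [-90+s*np.cos(t)-n*np.sin(t),y,78+s*np.sin(t)+n*np.cos(t)]
E
python3 - <<'E'
from h import *
t=load('top0');s=load('scene0')
a=cv2.resize(t['image'][130:330,70:230],None,fx=3,fy=3,interpolation=cv2.INTER_CUBIC)[:600,:480]
b=cv2.resize(t['image'][172:312,325:430],(320,427),interpolation=cv2.INTER_CUBIC)
m=np.zeros((600,800,3),np.uint8);m[:,:480]=a;m[:427,480:]=b
cv2.imwrite('pics/c1.png',m[:,:,::-1])
c=cv2.resize(s['image'][205:405,410:560],None,fx=3,fy=3,interpolation=cv2.INTER_CUBIC)
cv2.imwrite('pics/c2.png',c[:,:,::-1])
print(onz(t,[(377,272),(371,200)],12),onz(s,[(262,280),(238,340)],12))
E
```

```text
[[ 474.1515315  -342.52770327   12.        ]
 [ 645.97244145 -331.6316002    12.        ]] [[ 481.95626646 -338.31818125   12.        ]
 [ 657.4148504  -331.28963651   12.        ]]
```

View pics/c1.png

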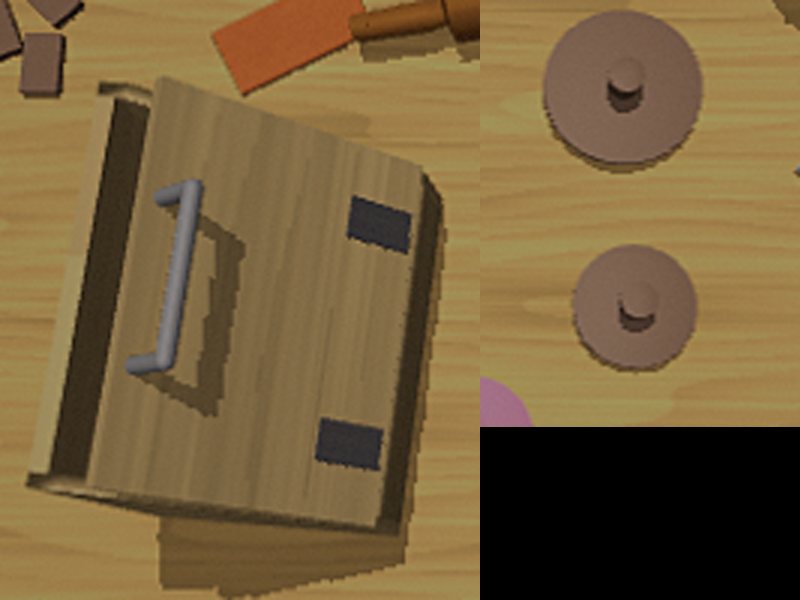

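View pics/c2.png

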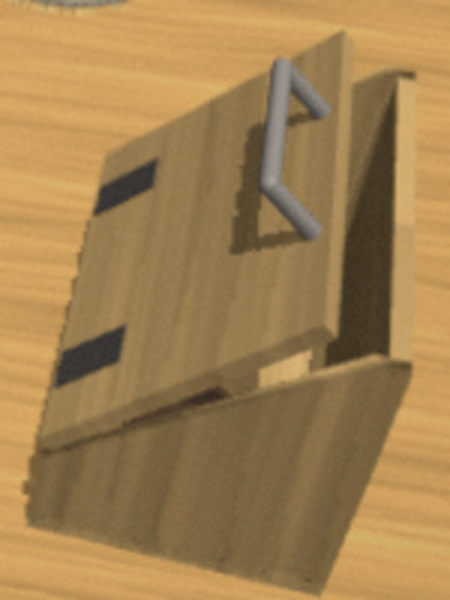

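The crop confirms the small brown lid (knob at top pixel ~(377,271), the flange clearly smaller than the big one) and shows the flap slightly ajar. I'll fit the box pose and flap angle from corners in both views.

```bash
cat > fit.py <<'E'
from h import *
from scipy.optimize import least_squares
t=load('top0');s=load('scene0')
T=lambda p:np.array(p)/3+[70,130]; S=lambda p:np.array(p)/3+[410,205]
obs=[(t,T((98,84)),('b',90,-135,209)),(t,T((28,484)),('b',90,135,209)),
(t,T((160,78)),('f',200,12,-134)),(t,T((88,489)),('f',200,12,134)),
(t,T((420,167)),('f',0,12,-134)),(t,T((375,526)),('f',0,12,134)),
(t,T((194,187)),('f',188,54,-52)),(t,T((167,362)),('f',188,54,52)),
(s,S((412,367)),('b',90,-135,209)),(s,S((414,73)),('b',90,135,209)),
(s,S((28,525)),('b',-90,-135,0)),(s,S((320,595)),('b',90,-135,0)),
(s,S((330,330)),('f',200,12,-134)),(s,S((347,33)),('f',200,12,134)),
(s,S((268,183)),('f',188,54,-52)),(s,S((281,64)),('f',188,54,52))]
def res(p,full=False):
    r=[]
    for d,o,q in obs:
        L=q[1:] if q[0]=='b' else flap(p[3],*q[1:])
        r.append(proj(d,boxpts(*p[:3],L))[0]-o)
    return np.array(r) if full else np.ravel(r)
f=least_squares(res,[550,250,1.4,.1],loss='soft_l1')
print(f.x.round(3));print(res(f.x,True).round(1).tolist())
# lid: circle centroid by colour; top of flange z=16, knob top z=47
print('knob top', onz(t,[(480/1e9+325+ (637-480)*105/320,172+300*140/427)],47))
for d,c in((t,(377,272)),(s,(262,281))):
    im=d['image'].astype(float);ref=im[c[1]+3 if d is t else c[1]+6,c[0]-12]
    m=(np.abs(im/im.sum(2,keepdims=True)-ref/ref.sum()).max(2)<.025).astype(np.uint8)
    n,l,st,ce=cv2.connectedComponentsWithStats(m);k=l[c[1]+3 if d is t else c[1]+6,c[0]-12]
    print(st[k],ce[k],onz(d,ce[k],16))
    cn=max(cv2.findContours((l==k).astype(np.uint8),0,2)[0],key=len);e=cv2.fitEllipse(cv2.convexHull(cn));print(e,onz(d,e[0],14))
E
python3 fit.py
```

```text
[5.31761e+02 1.39291e+02 1.49200e+00 1.02000e-01]
[[1.0, -1.3], [0.1, 0.9], [1.0, -0.8], [1.7, -0.4], [1.7, -0.9], [0.8, -0.2], [-1.0, 1.6], [-0.8, -2.3], [0.0, 1.6], [0.6, -1.7], [2.4, -0.5], [0.0, -0.9], [-0.5, -2.1], [-0.1, -1.4], [2.3, -1.1], [1.8, 1.5]]
knob top [[ 472.5984861  -337.38090761   47.        ]]
[ 355  252   41   41 1271] [375.25413061 271.96774194] [[ 473.60735799 -338.07501221   16.        ]]
((375.1982116699219, 271.9756164550781), (39.7778205871582, 40.683067321777344), 127.90361022949219) [[ 473.88742844 -338.17663692   14.        ]]
[ 241  264   42   32 1014] [261.37672584 279.39151874] [[ 484.2385154  -338.69958244   16.        ]]
((261.3953552246094, 279.406982421875), (30.9360408782959, 41.77269744873047), 84.04417419433594) [[ 482.36951677 -339.4441368    14.        ]]
```

Emit:
play_rows(series=[[0, 0, 22, 0, 0, 0], [0, 0, 22, 0, 0, 0], [0, 0, 22, 0, 0, 0], [0, 0, 22, 0, 0, 0], [22.3, -28.6, 0, 0, 0, 0.125], [22.3, -28.6, 0, 0, 0, 0.125], [22.3, -28.6, 0, 0, 0, 0.125], [22.3, -28.6, 0, 0, 0, 0.125], [22.3, -28.6, 0, 0, 0, 0.125], [22.3, -28.6, 0, 0, 0, 0.125], [22.3, -28.6, 0, 0, 0, 0.125], [22.3, -28.6, 0, 0, 0, 0.125], [22.3, -28.6, 0, 0, 0, 0.125], [22.3, -28.6, 0, 0, 0, 0.125], [22.3, -28.6, 0, 0, 0, 0.125], [22.3, -28.6, 0, 0, 0, 0.125], [22.3, -28.6, 0, 0, 0, 0.125], [22.3, -28.6, 0, 0, 0, 0.125], [22.3, -28.6, 0, 0, 0, 0.125], [22.3, -28.6, 0, 0, 0, 0.125]], gripper=1)

```text
clock: 1.82
position: [533.6, 140.4, 344.2]
ee_rot: [0.999, -0.038, -0.0, -0.0]
contact_force: [-0.1, -0.1, 0.5]
gripper_width: 85.7
grasp_force: 0.0
```

```bash
cat > snap.py <<'E'
import sys,pickle,cv2
from bench import *
for a in sys.argv[1:]:
    n,k=a.split(':');d=get_image(n);d['state']=read_state();pickle.dump(d,open(f'pics/{k}.pkl','wb'));cv2.imwrite(f'pics/{k}.png',d['image'][:,:,::-1])
s=read_state();print(s['clock'],s['position'].round(1),s['ee_rot'].round(4),s['joints'].round(2),s['contact_force'].round(1),s['gripper_width'])
E
python3 snap.py wrist:w1; python3 -c "
from h import *
d=load('w1');p=[531.8,139.3,1.492]
for y in(-55,0,55):print(proj(d,boxpts(*p,flap(.102,188,54,y))))"
```

```text
1.8667 [536.4 136.5 343.6] [ 0.9992 -0.04   -0.      0.0013] [ 0.54  0.21 -0.02  0.   -1.34  0.95] [ 2.6 -0.3  1.9] 85.19575342485079
[[317.9480338  163.62231956]]
[[317.71527353 253.33190644]]
[[317.51215662 331.61926536]]
```

View pics/w1.png

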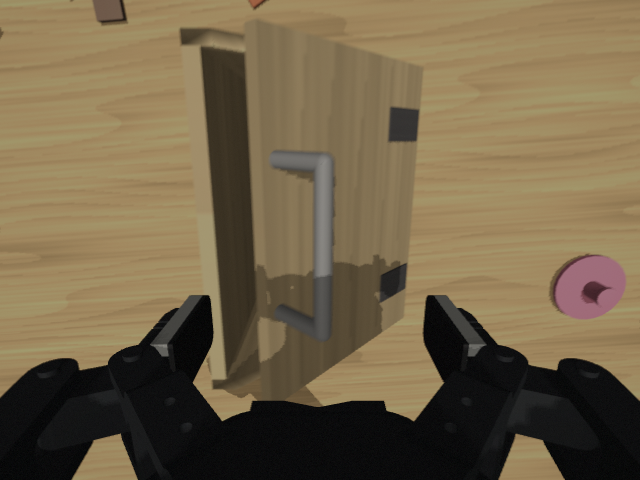

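The bar runs from (323,158) to (322,335), about 3 mm from prediction and centred between the fingers. I'll descend and grasp it.

Emit:
play_rows(series=[[0, 0, -22, 0, 0, 0], [0, 0, -22, 0, 0, 0], [0, 0, -22, 0, 0, 0], [0, 0, -20, 0, 0, 0], [0, 0, 0, 0, 0, 0]])

```text
clock: 2.28
position: [530.5, 141.0, 253.5]
ee_rot: [0.999, -0.039, -0.005, 0.002]
contact_force: [-0.7, 0.0, -1.0]
gripper_width: 85.2
grasp_force: 0.0
```

Emit:
play_rows(series=[[0, 0, 0, 0, 0, 0], [0, 0, 0, 0, 0, 0], [0, 0, 0, 0, 0, 0], [0, 0, 0, 0, 0, 0], [0, 0, 0, 0, 0, 0], [0, 0, 0, 0, 0, 0], [0, 0, 0, 0, 0, 0], [0, 0, 0, 0, 0, 0]], gripper=0)

```text
clock: 2.95
position: [532.9, 142.0, 258.9]
ee_rot: [0.999, -0.038, 0.0, -0.0]
contact_force: [-1.7, 1.0, 2.7]
gripper_width: 9.7
grasp_force: 58.5
```

```bash
cat > arc.py <<'E'
# list TCP rows for swinging the flap: tilt tau(a); grasp point 6 mm ahead of TCP
import numpy as np,sys
def tcp(a,tilt,r=195.6,off=.28,yaw=1.492,h=(524.7,49.6,78)):
    p=.98+a; d=np.array([np.sin(tilt),-np.cos(tilt)])
    q=np.array([r*np.cos(p),r*np.sin(p)])-6*d
    return np.array([h[0]+q[0]*np.cos(yaw),h[1]+q[0]*np.sin(yaw),h[2]+q[1]])
if __name__=='__main__':
    a0,a1,t0,t1,n=map(float,sys.argv[1:6]);n=int(n)
    P=[tcp(a0+(a1-a0)*k/n,np.radians(t0+(t1-t0)*k/n)) for k in range(n+1)]
    print(P[0].round(1),P[-1].round(1));print(np.diff(P,axis=0).round(1).tolist());print('turn/row',(t1-t0)/6/n*np.array([np.sin(1.492),-np.cos(1.492)]))
E
python3 arc.py .1 1.9 0 48 36
```

```text
[532.  141.5 256.5] [ 509.5 -143.2  132.6]
[[-0.7, -8.8, 4.4], [-0.7, -9.1, 3.9], [-0.7, -9.2, 3.5], [-0.7, -9.4, 3.0], [-0.8, -9.5, 2.6], [-0.8, -9.7, 2.1], [-0.8, -9.8, 1.6], [-0.8, -9.8, 1.1], [-0.8, -9.9, 0.6], [-0.8, -9.9, 0.1], [-0.8, -9.9, -0.4], [-0.8, -9.8, -0.9], [-0.8, -9.8, -1.3], [-0.8, -9.7, -1.8], [-0.8, -9.6, -2.3], [-0.7, -9.5, -2.8], [-0.7, -9.3, -3.3], [-0.7, -9.2, -3.7], [-0.7, -9.0, -4.2], [-0.7, -8.8, -4.6], [-0.7, -8.5, -5.0], [-0.7, -8.3, -5.5], [-0.6, -8.0, -5.9], [-0.6, -7.7, -6.3], [-0.6, -7.4, -6.6], [-0.6, -7.0, -7.0], [-0.5, -6.7, -7.3], [-0.5, -6.3, -7.6], [-0.5, -5.9, -7.9], [-0.4, -5.5, -8.2], [-0.4, -5.1, -8.5], [-0.4, -4.7, -8.7], [-0.3, -4.2, -9.0], [-0.3, -3.8, -9.2], [-0.3, -3.3, -9.3], [-0.2, -2.9, -9.5]]
turn/row [ 0.22153271 -0.01749218]
```

Emit:
play_rows(series=[[-0.7, -8.8, 4.4, 0.22, -0.017, 0], [-0.7, -9.1, 3.9, 0.22, -0.017, 0], [-0.7, -9.2, 3.5, 0.22, -0.017, 0], [-0.7, -9.4, 3.0, 0.22, -0.017, 0], [-0.8, -9.5, 2.6, 0.22, -0.017, 0], [-0.8, -9.7, 2.1, 0.22, -0.017, 0], [-0.8, -9.8, 1.6, 0.22, -0.017, 0], [-0.8, -9.8, 1.1, 0.22, -0.017, 0], [-0.8, -9.9, 0.6, 0.22, -0.017, 0], [-0.8, -9.9, 0.1, 0.22, -0.017, 0], [-0.8, -9.9, -0.4, 0.22, -0.017, 0], [-0.8, -9.8, -0.9, 0.22, -0.017, 0], [-0.8, -9.8, -1.3, 0.22, -0.017, 0], [-0.8, -9.7, -1.8, 0.22, -0.017, 0], [-0.8, -9.6, -2.3, 0.22, -0.017, 0], [-0.7, -9.5, -2.8, 0.22, -0.017, 0], [-0.7, -9.3, -3.3, 0.22, -0.017, 0], [-0.7, -9.2, -3.7, 0.22, -0.017, 0]])

```text
clock: 4.45
position: [519.2, -29.6, 266.7]
ee_rot: [0.977, -0.037, 0.009, -0.208]
contact_force: [-3.3, 0.8, 6.5]
gripper_width: 9.7
grasp_force: 62.1
```

Emit:
play_rows(series=[[-0.7, -9.0, -4.2, 0.22, -0.017, 0], [-0.7, -8.8, -4.6, 0.22, -0.017, 0], [-0.7, -8.5, -5.0, 0.22, -0.017, 0], [-0.7, -8.3, -5.5, 0.22, -0.017, 0], [-0.6, -8.0, -5.9, 0.22, -0.017, 0], [-0.6, -7.7, -6.3, 0.22, -0.017, 0], [-0.6, -7.4, -6.6, 0.22, -0.017, 0], [-0.6, -7.0, -7.0, 0.22, -0.017, 0], [-0.5, -6.7, -7.3, 0.22, -0.017, 0], [-0.5, -6.3, -7.6, 0.22, -0.017, 0], [-0.5, -5.9, -7.9, 0.22, -0.017, 0], [-0.4, -5.5, -8.2, 0.22, -0.017, 0], [-0.4, -5.1, -8.5, 0.22, -0.017, 0], [-0.4, -4.7, -8.7, 0.22, -0.017, 0]])

```text
clock: 5.62
position: [511.2, -129.7, 171.4]
ee_rot: [0.932, -0.035, 0.014, -0.361]
contact_force: [-1.7, -0.4, 0.9]
gripper_width: 9.6
grasp_force: 64.1
```

Emit:
play_rows(series=[[-0.3, -4.2, -9.0, 0.22, -0.017, 0], [-0.3, -3.8, -9.2, 0.22, -0.017, 0], [-0.3, -3.3, -9.3, 0.22, -0.017, 0], [-0.2, -2.9, -9.5, 0.22, -0.017, 0], [0, 0, 0, 0, 0, 0], [0, 0, 0, 0, 0, 0]])

```text
clock: 6.12
position: [510.1, -144.1, 133.9]
ee_rot: [0.914, -0.035, 0.015, -0.403]
contact_force: [-1.4, -3.6, -0.3]
gripper_width: 9.6
grasp_force: 64.3
```

```bash
python3 snap.py scene:s2
```

```text
6.1667 [ 510.1 -144.1  133.9] [ 0.9144 -0.0353  0.0156 -0.4029] [-0.42  0.56 -0.02 -0.78 -1.41  2.21] [-0.9 -3.3 -0.4] 9.56465311128761
```

Emit:
play_rows(series=[[0, -1, -3, 0, 0, 0], [0, -1, -3, 0, 0, 0], [0, 0, 0, 0, 0, 0]])

```text
clock: 6.42
position: [510.1, -144.2, 133.6]
ee_rot: [0.913, -0.032, 0.016, -0.406]
contact_force: [-5.0, -2.7, 20.8]
gripper_width: 9.9
grasp_force: 65.8
```

Emit:
play_rows(series=[[0, 1, 3, 0, 0, 0], [0, 1, 3, 0, 0, 0], [0, 0, 0, 0, 0, 0], [0, 0, 0, 0, 0, 0], [0, 0, 0, 0, 0, 0], [-0.9, -11, 10, 0, 0, 0], [-1.8, -22, 20, 0, 0, 0], [-1.8, -22, 20, 0, 0, 0], [-1.8, -22, 20, 0, 0, 0]], gripper=0.5)

```text
clock: 7.17
position: [503.7, -220.4, 204.5]
ee_rot: [0.914, -0.035, 0.015, -0.404]
contact_force: [1.2, -0.2, -0.6]
gripper_width: 42.9
grasp_force: 0.0
```

Emit:
play_rows(series=[[-1.4, -6, 0, -0.4, 0.031, 0], [-1.4, -6, 0, -0.4, 0.031, 0], [-1.4, -6, 0, -0.4, 0.031, 0], [-1.4, -6, 0, -0.4, 0.031, 0], [-1.4, -6, 0, -0.4, 0.031, 0], [-1.4, -6, 0, -0.4, 0.031, 0], [-1.4, -6, 0, -0.4, 0.031, 0], [-1.4, -6, 0, -0.4, 0.031, 0], [-1.4, -6, 0, -0.4, 0.031, 0], [-1.4, -6, 0, -0.4, 0.031, 0], [-1.4, -6, 0, -0.4, 0.031, 0], [-1.4, -6, 0, -0.4, 0.031, 0], [-1.4, -6, 0, -0.4, 0.031, 0], [-1.4, -6, 0, -0.4, 0.031, 0], [-1.4, -6, 0, -0.4, 0.031, 0], [-1.4, -6, 0, -0.4, 0.031, 0], [-1.4, -6, 0, -0.4, 0.031, 0], [-1.4, -6, 0, -0.4, 0.031, 0], [-1.4, -6, 0, -0.4, 0.031, 0], [-1.4, -6, 0, -0.4, 0.031, 0]], gripper=0.8)

```text
clock: 8.83
position: [475.9, -340.0, 203.9]
ee_rot: [0.999, -0.038, -0.001, 0.005]
contact_force: [1.1, -0.4, -0.5]
gripper_width: 68.1
grasp_force: 0.0
```

```bash
python3 snap.py wrist:w3 top:t3 scene:s3; python3 - <<'E'
from h import *
a=cv2.imread('pics/w3.png');b=cv2.imread('pics/t3.png');s=cv2.imread('pics/s3.png')
m=np.zeros((600,800,3),np.uint8)
m[:300,:400]=cv2.resize(a,(400,300),interpolation=cv2.INTER_AREA)
m[:300,400:]=cv2.resize(s[180:405,350:650],(400,300),interpolation=cv2.INTER_CUBIC)
m[300:,:400]=cv2.resize(b[130:330,70:336],(400,300),interpolation=cv2.INTER_CUBIC)
cv2.imwrite('pics/m3.png',m)
E
```

```text
8.9833 [ 475.6 -339.3  203.7] [ 9.993e-01 -3.790e-02 -9.000e-04  3.500e-03] [-0.34  0.36 -0.18  0.01 -1.04  1.83] [ 0.5 -0.2  0.2] 68.02271138902368
```

View pics/m3.png

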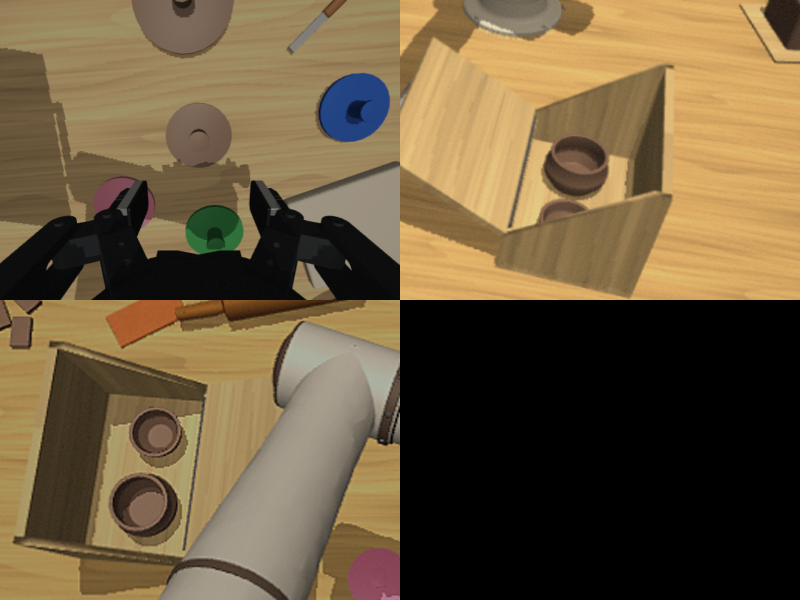

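Wrist view: the brown lid is at full px (317,216), between blue (566,170), pink (197,325) and green (342,368). In the box, the larger, taller jar shows at top px ~(164,265) and the bowl at (173,219).

```bash
cat > ell.py <<'E'
from h import *
def blob(d,seed,tol=.02,val=None):
    im=cv2.GaussianBlur(d['image'],(3,3),0).astype(float);c=im/im.sum(2,keepdims=True);r=c[seed[1],seed[0]]
    m=(np.abs(c-r).max(2)<tol).astype(np.uint8);n,l,st,ce=cv2.connectedComponentsWithStats(m);k=l[seed[1],seed[0]]
    cn=max(cv2.findContours((l==k).astype(np.uint8),0,2)[0],key=len);return st[k],cn,cv2.fitEllipse(cv2.convexHull(cn))
E
python3 - <<'E'
from ell import *
d=load('w3')
for tol in(.012,.02,.03):
    st,cn,e=blob(d,(285,216),tol);print(st,np.round(e[0],1),np.round(e[1],1),onz(d,e[0],16))
t=load('t3');c=(164,265)
for tol in(.02,.03,.04):
    st,cn,e=blob(t,c,tol);print('jar',st,np.round(e[0],1),onz(t,e[0],77),onz(t,e[0],60))
print(onz(t,[(164.4,265.3),(173.4,218.7)],77),onz(load('s3'),[(483.5,296)],77))
E
```

```text
[ 265  165  105  102 8265] [317.1 215.7] [102.2 104.1] [[ 477.18977212 -340.66909924   16.        ]]
[ 265  164  105  104 8564] [317.2 215.8] [103.6 105.3] [[ 477.07030982 -340.767065     16.        ]]
[  103   115   537   159 23065] [417.3 193.2] [136.4 708.5] [[ 490.18035908 -428.41187779   16.        ]]
jar [142 245  45  42 945] [163.4 265.3] [[477.17332516 129.07871665  77.        ]] [[479.91936278 134.55872687  60.        ]]
jar [ 141  201   50   90 2644] [166.8 248.1] [[515.26267435 124.07104834  77.        ]] [[518.62394637 129.4701727   60.        ]]
jar [    0   144   451   308 17546] [239.7 294.8] [[413.48715924 -39.13287986  77.        ]] [[415.20451243 -36.36989062  60.        ]]
[[477.12983541 126.81588434  77.        ]
 [581.7724074  113.78182832  77.        ]] [[486.48606026 137.49653601  77.        ]]
```

Emit:
play_rows(series=[[0.5, -0.5, -10, 0, 0, 0], [1, -1, -25, 0, 0, 0], [0, 0, -25, 0, 0, 0], [0, 0, -25, 0, 0, 0], [0, 0, -25, 0, 0, 0], [0, 0, -20, 0, 0, 0], [0, 0, -15, 0, 0, 0], [0, 0, -12, 0, 0, 0], [0, 0, 0, 0, 0, 0], [0, 0, 0, 0, 0, 0]])

```text
clock: 9.82
position: [477.1, -341.5, 46.3]
ee_rot: [0.999, -0.038, -0.001, 0.004]
contact_force: [-0.9, -0.5, 0.5]
gripper_width: 68.1
grasp_force: 0.0
```

Emit:
play_rows(series=[[0, 0, 0, 0, 0, 0], [0, 0, 0, 0, 0, 0], [0, 0, 0, 0, 0, 0], [0, 0, 0, 0, 0, 0], [0, 0, 0, 0, 0, 0], [0, 0, 0, 0, 0, 0]], gripper=0)

```text
clock: 10.32
position: [478.0, -341.7, 48.6]
ee_rot: [0.999, -0.038, 0.001, 0.005]
contact_force: [-0.1, 0.8, 5.7]
gripper_width: 24.8
grasp_force: 58.7
```

```bash
python3 snap.py
```

```text
10.3167 [ 478.  -341.7   48.6] [ 9.993e-01 -3.800e-02  6.000e-04  4.600e-03] [-0.34  0.54 -0.33  0.01 -0.69  1.83] [-0.1  0.8  5.7] 24.797004983736016
```

Emit:
play_rows(series=[[0, 0, 5, 0, 0, 0], [0, 0, 15, 0, 0, 0], [0, 0, 26, 0, 0, 0], [0, 0, 26, 0, 0, 0], [0, 0, 26, 0, 0, 0], [0, 0, 26, 0, 0, 0], [0, 0, 26, 0, 0, 0], [0, 0, 26, 0, 0, 0], [0, 0, 26, 0, 0, 0], [0, 0, 26, 0, 0, 0], [0, 0, 20, 0, 0, 0], [0, 0, 0, 0, 0, 0]])

```text
clock: 11.32
position: [478.9, -342.4, 300.5]
ee_rot: [0.999, -0.038, 0.004, 0.006]
contact_force: [-0.2, -0.6, -0.6]
gripper_width: 24.7
grasp_force: 59.0
```

Emit:
play_rows(series=[[-2, 12, 0, 0, 0, 0], [-4, 24, 0, 0, 0, 0], [-4, 26, 0, 0, 0, 0], [-4, 26, 0, 0, 0, 0], [-4, 26, 0, 0, 0, 0], [-4, 26, 0, 0, 0, 0], [-4, 26, 0, 0, 0, 0], [-4, 26, 0, 0, 0, 0], [-4, 26, 0, 0, 0, 0], [-4, 26, 0, 0, 0, 0], [-4, 26, 0, 0, 0, 0], [-4, 26, 0, 0, 0, 0], [-4, 26, 0, 0, 0, 0], [-4, 26, 0, 0, 0, 0], [-4, 26, 0, 0, 0, 0], [-4, 26, 0, 0, 0, 0], [-4, 26, 0, 0, 0, 0], [-4, 26, 0, 0, 0, 0], [-4, 20, 0, 0, 0, 0], [0, 0, 0, 0, 0, 0]])

```text
clock: 12.98
position: [401.8, 132.7, 293.7]
ee_rot: [0.999, -0.036, -0.002, 0.005]
contact_force: [-0.2, 0.0, -0.7]
gripper_width: 24.8
grasp_force: 59.1
```

```bash
python3 snap.py wrist:w4 top:t4 scene:s4
```

```text
13.1333 [402.4 130.2 294.2] [ 0.9993 -0.0379 -0.0014  0.0049] [ 0.7   0.   -0.38  0.01 -1.19  0.79] [-0.7 -0.7 -1.4] 24.80447372719155
```

View pics/w4.png

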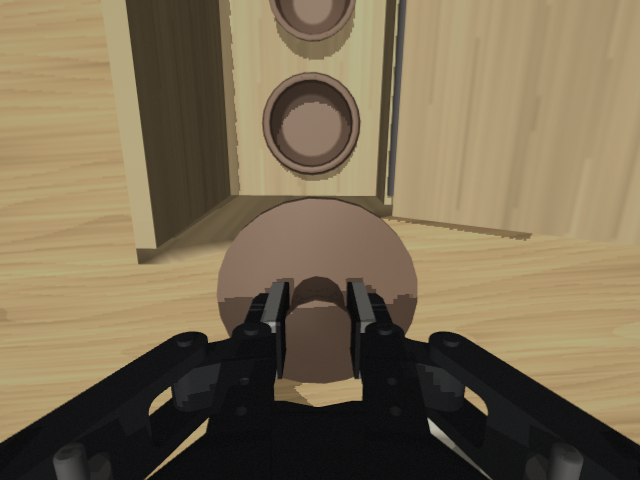

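The jar rim is at wrist px ~(311,122), the bowl at (313,5), and the held lid hangs level with its flange around (317,290). I'll fit the jar's rim circles and the lid's flange precisely.

```bash
cat > circ.py <<'E'
from h import *
from scipy.optimize import minimize
from scipy.ndimage import map_coordinates
A=np.linspace(0,2*np.pi,181)[:-1]
def circ(x,y,z,r,a=A): return np.c_[x+r*np.cos(a),y+r*np.sin(a),0*a+z]
def score(d,x,y,z,r,sgn,a,dr=1.5):
    g=d['g']
    s=lambda rr:map_coordinates(g,proj(d,circ(x,y,z,rr,a))[:,::-1].T,order=1,mode='nearest')
    v=s(r+dr)-s(r-dr)
    return np.mean(np.clip(np.abs(v) if sgn==0 else sgn*v,0,40))
def fit(d,x0,y0,z,rs,a=A,w=10):
    d['g']=cv2.GaussianBlur(cv2.cvtColor(d['image'],cv2.COLOR_RGB2GRAY),(0,0),.8).astype(float)
    f=lambda x,y:sum(score(d,x,y,z,r,s,a) for r,s in rs)
    G=np.arange(-w,w+.1,1.);b=max((f(x0+i,y0+j),x0+i,y0+j) for i in G for j in G)
    G=np.arange(-1,1.01,.25);return max((f(b[1]+i,b[2]+j),b[1]+i,b[2]+j) for i in G for j in G)
if __name__=='__main__':
    for n in('w4',):
        d=load(n)
        x,y,_=onz(d,[(311,122)],77)[0];print('seed',x,y)
        print('in+out',fit(d,x,y,77,[(37,1),(43,0)]),'in',fit(d,x,y,77,[(37,1)]),'out',fit(d,x,y,77,[(43,0)]))
        p=d['state']['position'];zt=p[2]-48+16
        up=np.linspace(-1.2,1.2,60)
        print(p,'lid',fit(d,p[0],p[1],zt,[(47,0)],up))
    for n in('t4','s4','t3','s3'):
        d=load(n);print(n,fit(d,480,131,77,[(37,1),(43,0)],w=14))
E
python3 circ.py
```

```text
seed 481.9478544556866 131.698737956155
in+out (np.float64(74.89647571482416), np.float64(480.6978544556866), np.float64(132.198737956155)) in (np.float64(40.0), np.float64(480.4478544556866), np.float64(132.198737956155)) out (np.float64(36.238292661461294), np.float64(481.6978544556866), np.float64(131.698737956155))
[401.93735422 131.51281254 293.76880588] lid (np.float64(37.95059156856904), np.float64(397.1873542244189), np.float64(133.76281254060783))
t4 (np.float64(51.3098750684988), np.float64(480.0), np.float64(133.75))
s4 (np.float64(32.65656293286243), np.float64(484.25), np.float64(130.5))
t3 (np.float64(54.898014261907306), np.float64(480.0), np.float64(133.75))
s3 (np.float64(33.40793307441764), np.float64(484.25), np.float64(130.5))
```

```bash
python3 - <<'E'
from circ import *
d=load('w4');p=d['state']['position']
for lim in(1.2,1.7):
  up=np.linspace(-lim,lim,90)
  for dz in(48,44,40,36,32,28):
    r=fit(d,p[0],p[1],p[2]-dz,[(47,0)],up);print(lim,dz,np.round(r[0],1),np.round(np.array(r[1:])-p[:2],2))
for z in(73,75,77,79,81):print(z,np.round(fit(d,481,132,z,[(37,1),(43,0)]),2))
d=load('w3');p=d['state']['position']
for z in(8,12,16):print(z,np.round(fit(d,477,-341,z,[(47,0)]),2),p)
E
```

```text
1.2 48 31.3 [-5.25  2.25]
1.2 44 33.5 [-6.    2.25]
1.2 40 37.2 [-5.5   2.25]
1.2 36 37.7 [-5.25  2.25]
1.2 32 37.7 [-4.75  2.  ]
1.2 28 37.6 [-4.25  2.  ]
1.7 48 25.6 [-4.75  0.  ]
1.7 44 27.6 [-6.25  1.25]
1.7 40 36.8 [-5.5   2.25]
1.7 36 38.2 [-5.   2.5]
1.7 32 38.4 [-4.75  2.  ]
1.7 28 30.1 [-4.25  1.25]
73 [ 68.94 480.5  132.  ]
75 [ 73.02 480.5  132.25]
77 [ 74.71 480.5  132.25]
79 [ 76.62 479.25 132.  ]
81 [ 79.36 479.25 132.  ]
8 [  24.51  473.5  -341.  ] [ 475.30163899 -339.82461009  203.61104379]
12 [  28.47  474.25 -340.75] [ 475.30163899 -339.82461009  203.61104379]
16 [  28.34  475.   -340.75] [ 475.30163899 -339.82461009  203.61104379]
```

Emit:
play_rows(series=[[8, 0, 0, 0, 0, 0], [15, 0, 0, 0, 0, 0], [20, -0.5, 0, 0, 0, 0], [20, -0.5, 0, 0, 0, 0], [14, 0, 0, 0, 0, 0], [6, 0, 0, 0, 0, 0], [0, 0, -10, 0, 0, 0], [0, 0, -20, 0, 0, 0], [0, 0, -25, 0, 0, 0], [0, 0, -25, 0, 0, 0], [0, 0, -25, 0, 0, 0], [0, 0, -20, 0, 0, 0], [0, 0, -15, 0, 0, 0], [0, 0, -9, 0, 0, 0], [0, 0, 0, 0, 0, 0], [0, 0, 0, 0, 0, 0]])

```text
clock: 14.47
position: [486.3, 129.3, 146.4]
ee_rot: [0.999, -0.038, -0.0, 0.004]
contact_force: [0.7, -1.0, -1.9]
gripper_width: 24.7
grasp_force: 59.1
```

```bash
python3 snap.py wrist:w5 top:t5 scene:s5; python3 - <<'E'
from h import *
b=cv2.imread('pics/t5.png');s=cv2.imread('pics/s5.png');w=cv2.imread('pics/w5.png')
m=np.zeros((600,800,3),np.uint8)
m[:300,:400]=cv2.resize(b[215:305,110:230],(400,300),interpolation=cv2.INTER_CUBIC)
m[:300,400:]=cv2.resize(s[230:350,410:570],(400,300),interpolation=cv2.INTER_CUBIC)
m[300:,:400]=cv2.resize(w,(400,300))
cv2.imwrite('pics/m5.png',m)
E
```

```text
14.6167 [487.1 129.9 147.6] [ 9.993e-01 -3.810e-02  8.000e-04  3.500e-03] [ 0.59  0.29 -0.44  0.01 -0.84  0.9 ] [ 0.6  0.1 -0.7] 25.154129105312812
```

View pics/m5.png

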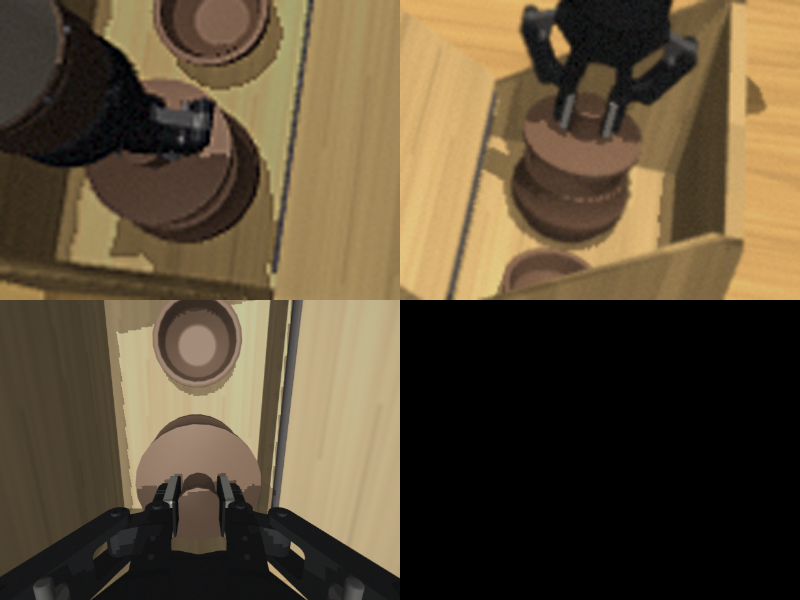

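```bash
python3 - <<'E'
from circ import *
for n in('t5','s5','w5'):
    d=load(n);p=d['state']['position'];print(n,p.round(1))
    arcs={'t5':np.linspace(1.9,5.2,120),'s5':np.r_[np.linspace(-1.9,1.9,120)],'w5':np.linspace(-1.6,1.6,100)}[n]
    for dz in(42,40,36,32,28):
        for nm,a in(('all',A),('arc',arcs)):
            r=fit(d,482,131,p[2]-dz,[(47,0)],a,w=8);print(dz,nm,np.round(r,2),end=' ')
        print()
for n in('t3','s3','t4','s4'):
    d=load(n)
    for z in(75,77,79):print(n,z,np.round(fit(d,481,132,z,[(37,1),(43,0)],w=6),2),np.round(fit(d,481,132,z,[(37,1)],w=6),2),np.round(fit(d,481,132,z,[(43,0)],w=6),2))
E
```

```text
t5 [487.  129.8 147.5]
42 all [ 18.32 484.5  135.25] 42 arc [ 22.22 485.   135.25] 
40 all [ 18.23 484.   134.75] 40 arc [ 22.16 484.75 134.5 ] 
36 all [ 18.01 483.25 133.5 ] 36 arc [ 21.98 484.   133.5 ] 
32 all [ 17.69 482.5  132.25] 32 arc [ 21.78 483.5  132.25] 
28 all [ 17.24 482.   131.  ] 28 arc [ 21.57 483.25 130.75] 
s5 [487.1 129.9 147.6]
42 all [ 15.65 479.75 131.5 ] 42 arc [ 17.67 480.   131.75] 
40 all [ 15.73 481.75 131.25] 40 arc [ 17.72 482.   131.25] 
36 all [ 15.86 485.75 130.5 ] 36 arc [ 17.76 486.   130.75] 
32 all [ 15.88 489.75 129.75] 32 arc [ 17.72 490.   130.  ] 
28 all [ 12.63 491.   128.5 ] 28 arc [ 14.33 491.   128.75] 
w5 [486.8 129.6 147.1]
42 all [ 21.34 482.   131.25] 42 arc [ 36.8  482.25 130.25] 
40 all [ 24.11 481.5  130.25] 40 arc [ 38.8  482.25 130.25] 
36 all [ 24.62 482.75 131.  ] 36 arc [ 39.21 482.5  131.  ] 
32 all [ 22.35 483.25 130.  ] 32 arc [ 37.89 482.75 130.  ] 
28 all [ 19.94 482.75 131.  ] 28 arc [ 34.52 482.75 130.75] 
t3 75 [ 54.99 480.25 134.25] [ 25.63 480.25 134.25] [ 29.36 480.25 134.25]
t3 77 [ 54.9  480.   133.75] [ 25.7 480.  133.5] [ 29.2  480.   133.75]
t3 79 [ 54.78 479.75 133.  ] [ 25.76 479.75 133.  ] [ 29.07 479.5  133.  ]
s3 75 [ 33.45 482.25 131.  ] [ 18.34 481.5  131.  ] [ 15.76 488.   131.25]
s3 77 [ 33.41 484.25 130.5 ] [ 18.36 483.75 130.5 ] [ 15.23 484.75 130.5 ]
s3 79 [ 33.33 486.   130.25] [ 18.37 485.75 130.25] [ 15.06 486.5  130.25]
t4 75 [ 51.37 480.25 134.25] [ 24.48 480.5  134.75] [ 26.93 480.5  134.25]
t4 77 [ 51.31 480.   133.75] [ 24.6  480.   133.75] [ 26.71 480.   133.75]
t4 79 [ 51.13 479.75 133.  ] [ 24.67 479.75 133.25] [ 26.5  479.75 133.  ]
s4 75 [ 32.72 482.25 131.  ] [ 17.82 481.75 131.  ] [ 15.29 488.   131.  ]
s4 77 [ 32.66 484.25 130.5 ] [ 17.83 483.75 130.75] [ 14.96 484.75 130.5 ]
s4 79 [ 32.55 486.25 130.25] [ 17.83 485.75 130.25] [ 14.8  486.5  130.25]
```

The lid hangs over the jar, about 3 mm too far in +x according to all three cameras. I'll correct that, descend to just above the rim and measure again.

Emit:
play_rows(series=[[-1.5, 0.4, 0, 0, 0, 0], [-1.5, 0.4, 0, 0, 0, 0], [0, 0, -5, 0, 0, 0], [0, 0, -5, 0, 0, 0], [0, 0, -5, 0, 0, 0], [0, 0, 0, 0, 0, 0], [0, 0, 0, 0, 0, 0]])

```text
clock: 15.2
position: [483.2, 130.1, 130.8]
ee_rot: [0.999, -0.038, -0.001, 0.005]
contact_force: [0.7, -0.1, -1.0]
gripper_width: 25.0
grasp_force: 59.1
```

```bash
python3 snap.py wrist:w6 top:t6 scene:s6; python3 - <<'E'
from circ import *
for n in('t6','s6','w6'):
    d=load(n);p=d['state']['position'];print(n,p.round(1))
    arcs={'t':np.linspace(1.9,5.2,120),'s':np.r_[np.linspace(-1.9,1.9,120)],'w':np.linspace(-1.6,1.6,100)}[n[0]]
    for z in(102,100,98,96):
        for nm,a in(('all',A),('arc',arcs)):
            r=fit(d,482,131,z,[(47,0)],a,w=8);print(z,nm,np.round(r,2),end=' ')
        print()
E
```

```text
15.35 [483.6 130.4 131.4] [ 9.993e-01 -3.820e-02 -2.000e-04  4.200e-03] [ 0.59  0.31 -0.46  0.01 -0.8   0.9 ] [-0.1  0.3 -1.5] 25.04269917072776
t6 [483.6 130.4 131.3]
102 all [ 20.43 478.75 131.5 ] 102 arc [ 25.98 479.5  131.5 ] 
100 all [ 20.53 479.   132.  ] 100 arc [ 25.94 479.75 132.25] 
98 all [ 20.6  479.25 132.75] 98 arc [ 25.91 480.   132.75] 
96 all [ 20.65 479.75 133.25] 96 arc [ 25.88 480.25 133.25] 
s6 [483.6 130.4 131.4]
102 all [ 16.55 488.5  129.5 ] 102 arc [ 18.83 488.   129.75] 
100 all [ 16.66 486.5  130.  ] 100 arc [ 18.92 486.   130.  ] 
98 all [ 16.75 484.5  130.25] 98 arc [ 18.99 484.25 130.25] 
96 all [ 16.8  482.25 130.5 ] 96 arc [ 19.02 482.25 130.75] 
w6 [483.5 130.3 131.1]
102 all [ 21.28 479.25 130.25] 102 arc [ 36.37 479.   130.25] 
100 all [ 24.26 480.5  130.75] 100 arc [ 38.3  479.25 131.  ] 
98 all [ 25.02 479.75 130.5 ] 98 arc [ 39.08 479.   130.75] 
96 all [ 25.09 478.5  130.25] 96 arc [ 39.01 478.   130.75]
```

Emit:
play_rows(series=[[0.3, 0.7, 0, 0, 0, 0], [0, 0, -1.5, 0, 0, 0], [0, 0, -1.5, 0, 0, 0], [0, 0, -1.5, 0, 0, 0], [0, 0, -1.5, 0, 0, 0], [0, 0, -1.5, 0, 0, 0], [0, 0, 0, 0, 0, 0]])

```text
clock: 15.93
position: [483.5, 130.9, 123.5]
ee_rot: [0.999, -0.038, -0.001, 0.004]
contact_force: [0.1, -0.2, -1.1]
gripper_width: 25.0
grasp_force: 59.1
```

```bash
python3 snap.py
```

```text
15.9333 [483.5 130.9 123.5] [ 9.993e-01 -3.830e-02 -6.000e-04  4.400e-03] [ 0.59  0.32 -0.47  0.01 -0.78  0.9 ] [ 0.1 -0.2 -1.1] 24.980598405361544
```

Emit:
play_rows(series=[[0, 0, -1, 0, 0, 0], [0, 0, -1, 0, 0, 0], [0, 0, -1, 0, 0, 0], [0, 0, 0, 0, 0, 0]])

```text
clock: 16.27
position: [483.7, 131.0, 120.7]
ee_rot: [0.999, -0.038, -0.0, 0.004]
contact_force: [-0.0, 0.2, -1.5]
gripper_width: 24.9
grasp_force: 59.1
```

Emit:
play_rows(series=[[0, 0, -0.7, 0, 0, 0], [0, 0, -0.7, 0, 0, 0], [0, 0, 0, 0, 0, 0]])

```text
clock: 16.52
position: [483.7, 131.0, 119.4]
ee_rot: [0.999, -0.038, -0.0, 0.004]
contact_force: [-0.4, -0.7, -1.2]
gripper_width: 24.9
grasp_force: 59.1
```

Emit:
play_rows(series=[[0, 0, -0.7, 0, 0, 0], [0, 0, -0.7, 0, 0, 0], [0, 0, 0, 0, 0, 0]])

```text
clock: 16.77
position: [483.7, 131.0, 118.0]
ee_rot: [0.999, -0.038, -0.0, 0.004]
contact_force: [-0.5, 0.2, -1.5]
gripper_width: 24.9
grasp_force: 59.1
```

Emit:
play_rows(series=[[0, 0, -0.6, 0, 0, 0], [0, 0, 0, 0, 0, 0]])

```text
clock: 16.93
position: [483.8, 131.1, 117.6]
ee_rot: [0.999, -0.038, -0.0, 0.004]
contact_force: [-0.7, 0.3, -0.4]
gripper_width: 25.1
grasp_force: 59.2
```

Emit:
play_rows(series=[[0, 0, -0.6, 0, 0, 0], [0, 0, 0, 0, 0, 0]])

```text
clock: 17.1
position: [483.9, 131.1, 117.5]
ee_rot: [0.999, -0.038, -0.0, 0.004]
contact_force: [-2.0, -0.6, 5.5]
gripper_width: 24.9
grasp_force: 59.5
```

Emit:
play_rows(series=[[0, 0, 0.5, 0, 0, 0], [0, 0, 0, 0, 0, 0], [0, 0, 0, 0, 0, 0], [0, 0, 0, 0, 0, 0], [0, 0, 0, 0, 0, 0], [0, 0, 5, 0, 0, 0], [0, 0, 10, 0, 0, 0], [0, 0, 20, 0, 0, 0], [0, 0, 30, 0, 0, 0], [0, 0, 30, 0, 0, 0], [0, 0, 30, 0, 0, 0], [0, 0, 30, 0, 0, 0], [0, 0, 20, 0, 0, 0], [0, 0, 0, 0, 0, 0]], gripper=0.6)

```text
clock: 18.27
position: [485.8, 131.8, 298.1]
ee_rot: [0.999, -0.038, 0.005, 0.002]
contact_force: [1.6, 0.8, -0.4]
gripper_width: 51.4
grasp_force: 0.0
```

```bash
python3 snap.py wrist:w7 top:t7 scene:s7; python3 - <<'E'
from circ import *
d=load('s7');print(np.round(fit(d,482,131,85,[(47,0)],w=8),2))
d=load('w7');print(np.round(fit(d,482,131,85,[(47,0)],w=8),2))
b=cv2.imread('pics/t7.png');s=cv2.imread('pics/s7.png');w=cv2.imread('pics/w7.png')
m=np.zeros((600,800,3),np.uint8)
m[:300,:400]=cv2.resize(b[215:305,110:230],(400,300),interpolation=cv2.INTER_CUBIC)
m[:300,400:]=cv2.resize(s[230:350,410:570],(400,300),interpolation=cv2.INTER_CUBIC)
m[300:,:400]=cv2.resize(w,(400,300))
cv2.imwrite('pics/m7.png',m)
E
```

```text
18.4167 [483.2 130.9 292.1] [ 9.993e-01 -3.830e-02 -7.000e-04  4.100e-03] [ 0.59  0.15 -0.23  0.01 -1.2   0.9 ] [ 0.5  0.9 -0.6] 51.05068716192339
[ 14.67 486.   129.75]
[ 32.64 482.   132.  ]
```

View pics/m7.png

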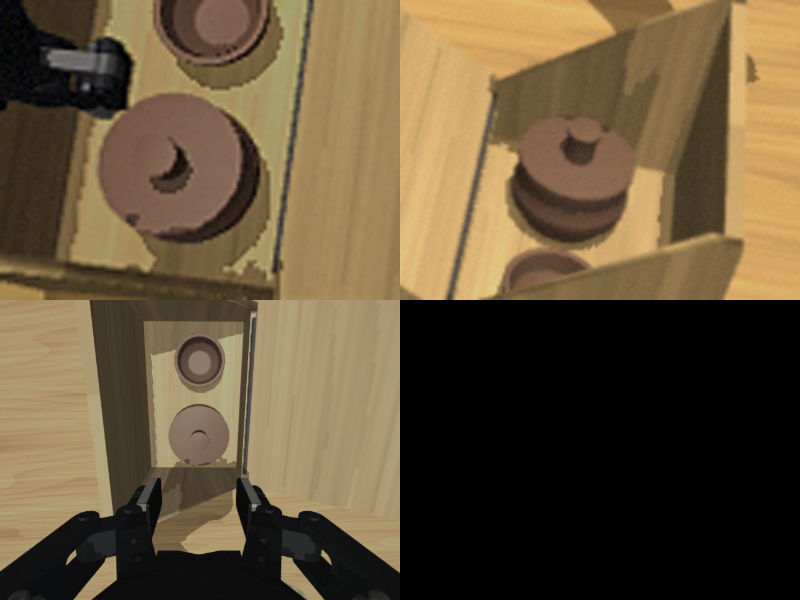

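Lid sits on the jar in all three views: top crop (170,160), scene crop (578,160), wrist crop (199,435). I'll check its height and tilt by a joint circle fit.

```bash
python3 - <<'E'
from circ import *
D={'t7':(0,0),'s7':(4.25,-3.25)}
ds={n:load(n) for n in D}
for d in ds.values(): d['g']=cv2.GaussianBlur(cv2.cvtColor(d['image'],cv2.COLOR_RGB2GRAY),(0,0),.8).astype(float)
def sc(q):
    x,y,z,tx,ty=q;t=0
    for n,d in ds.items():
        v=[]
        for r in(48.5,45.5):
            P=np.c_[r*np.cos(A),r*np.sin(A),0*A];P=R.from_rotvec([tx,ty,0]).apply(P)+[x+D[n][0],y+D[n][1],z]
            v.append(map_coordinates(d['g'],proj(d,P)[:,::-1].T,order=1))
        t+=np.mean(np.clip(np.abs(v[0]-v[1]),0,40))
    return -t
best=None
for tx in(-.1,-.05,0,.05,.1):
    for ty in(-.1,-.05,0,.05,.1):
        for z in(84,87):
            o=minimize(sc,[480.5,133.5,z,tx,ty],method='Nelder-Mead',options=dict(initial_simplex=np.array([480.5,133.5,z,tx,ty])+np.vstack([np.zeros(5),np.diag([1,1,2,.03,.03])])))
            if best is None or o.fun<best.fun: best=o
print(best.x.round(3),best.fun)
for q in([480,133.75,85,0,0],):
    o=minimize(lambda u:sc([*u,0,0]),q[:3],method='Nelder-Mead');print(o.x.round(2),o.fun)
E
python3 arc.py 1.9 0 48 0 38
```

```text
[ 4.80477e+02  1.33589e+02  8.30730e+01 -1.00000e-03 -2.20000e-02] -42.84348111059414
[480.45 133.3   83.81] -42.792737144421416
[ 509.5 -143.2  132.6] [533.3 158.2 246.4]
[[0.2, 2.8, 9.5], [0.3, 3.3, 9.3], [0.3, 3.8, 9.2], [0.3, 4.2, 9.0], [0.4, 4.7, 8.7], [0.4, 5.1, 8.5], [0.4, 5.5, 8.2], [0.5, 5.9, 7.9], [0.5, 6.3, 7.6], [0.5, 6.7, 7.3], [0.6, 7.0, 7.0], [0.6, 7.3, 6.6], [0.6, 7.7, 6.3], [0.6, 8.0, 5.9], [0.7, 8.2, 5.5], [0.7, 8.5, 5.0], [0.7, 8.7, 4.6], [0.7, 9.0, 4.2], [0.7, 9.2, 3.7], [0.7, 9.3, 3.3], [0.7, 9.5, 2.8], [0.8, 9.6, 2.3], [0.8, 9.7, 1.8], [0.8, 9.8, 1.4], [0.8, 9.8, 0.9], [0.8, 9.9, 0.4], [0.8, 9.9, -0.1], [0.8, 9.9, -0.6], [0.8, 9.8, -1.1], [0.8, 9.7, -1.6], [0.8, 9.7, -2.1], [0.8, 9.5, -2.5], [0.7, 9.4, -3.0], [0.7, 9.2, -3.5], [0.7, 9.0, -3.9], [0.7, 8.8, -4.4], [0.7, 8.6, -4.8], [0.7, 8.4, -5.2]]
turn/row [-0.20987309  0.01657154]
```

Seated and level: flange top at z ≈ 84, tilt about 1°, centred within 0.5 mm. Now I'll go back to the handle.

Emit:
play_rows(series=[[0, -13, 0, 0, 0, 0], [0, -24, 0, 0, 0, 0], [-0.5, -26, 0, 0, 0, 0], [-0.5, -26, 0, 0, 0, 0], [-0.5, -26, 0, 0, 0, 0], [-0.5, -26, 0, 0, 0, 0], [-0.5, -26, 0, 0, 0, 0], [-0.5, -26, 0, 0, 0, 0], [-0.5, -26, 0, 0, 0, 0], [-0.5, -26, 0, 0, 0, 0], [-0.5, -26, 0, 0, 0, 0], [-0.5, -26, 0, 0, 0, 0], [-0.5, -26, 0, 0, 0, 0], [-0.5, -26, 0, 0, 0, 0], [-0.5, -26, 0, 0, 0, 0], [-0.5, -26, 0, 0, 0, 0], [-0.5, -26, 0, 0, 0, 0], [0, -14, 0, 0, 0, 0], [0, 0, 0, 0, 0, 0]], gripper=0.5)

```text
clock: 20.0
position: [475.2, -312.4, 290.5]
ee_rot: [0.999, -0.04, -0.002, 0.004]
contact_force: [0.3, -0.1, -0.4]
gripper_width: 42.5
grasp_force: 0.0
```

Emit:
play_rows(series=[[1.4, 3.5, -4.4, 0.4, -0.031, 0], [1.4, 3.5, -4.4, 0.4, -0.031, 0], [1.4, 3.5, -4.4, 0.4, -0.031, 0], [1.4, 3.5, -4.4, 0.4, -0.031, 0], [1.4, 3.5, -4.4, 0.4, -0.031, 0], [1.4, 3.5, -4.4, 0.4, -0.031, 0], [1.4, 3.5, -4.4, 0.4, -0.031, 0], [1.4, 3.5, -4.4, 0.4, -0.031, 0], [1.4, 3.5, -4.4, 0.4, -0.031, 0], [1.4, 3.5, -4.4, 0.4, -0.031, 0], [1.4, 3.5, -4.4, 0.4, -0.031, 0], [1.4, 3.5, -4.4, 0.4, -0.031, 0], [1.4, 3.5, -4.4, 0.4, -0.031, 0], [1.4, 3.5, -4.4, 0.4, -0.031, 0], [1.4, 3.5, -4.4, 0.4, -0.031, 0], [1.4, 3.5, -4.4, 0.4, -0.031, 0], [1.4, 3.5, -4.4, 0.4, -0.031, 0], [1.4, 3.5, -4.4, 0.4, -0.031, 0], [1.4, 3.5, -4.4, 0.4, -0.031, 0], [1.4, 3.5, -4.4, 0.4, -0.031, 0]])

```text
clock: 21.67
position: [504.0, -238.9, 203.7]
ee_rot: [0.913, -0.035, 0.015, -0.405]
contact_force: [-0.4, 0.8, 0.7]
gripper_width: 42.7
grasp_force: 0.0
```

```bash
python3 snap.py wrist:w8; python3 -c "
from h import *
d=load('w8');p=[531.8,139.3,1.492]
for y in(-55,0,55):print(proj(d,boxpts(*p,flap(1.9,188,54,y))))"
```

```text
21.7167 [ 503.6 -238.7  201.6] [ 0.9127 -0.0362  0.0138 -0.4069] [-0.55  0.55  0.17 -0.72 -1.63  2.17] [ 1.1 -0.  -1.7] 42.67049747522
[[301.25268239 160.31326572]]
[[302.16693907 239.6277792 ]]
[[302.97319774 309.9005579 ]]
```

View pics/w8.png

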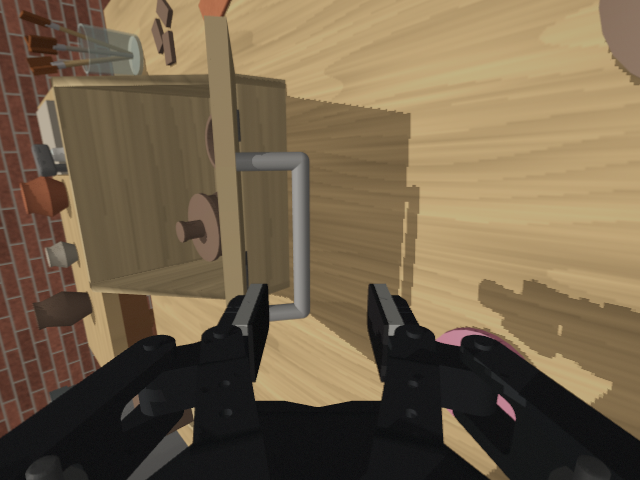

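Bar from (302,158) to (302,313), exactly where predicted, with the flap still at its stop. I'll approach along the tool axis with the fingers narrower.

Emit:
play_rows(series=[[0, 6.5, 3, 0, 0, 0], [0, 6.5, 3, 0, 0, 0], [0.6, 8.2, -7.4, 0, 0, 0], [0.6, 8.2, -7.4, 0, 0, 0], [0.6, 8.2, -7.4, 0, 0, 0], [0.6, 8.2, -7.4, 0, 0, 0], [0.6, 8.2, -7.4, 0, 0, 0], [0.6, 8.2, -7.4, 0, 0, 0], [0.6, 8.2, -7.4, 0, 0, 0], [0.6, 8.2, -7.4, 0, 0, 0], [0.6, 8.2, -7.4, 0, 0, 0], [0.6, 8.2, -7.4, 0, 0, 0], [0, 0, 0, 0, 0, 0]], gripper=0.4)

```text
clock: 22.8
position: [509.6, -143.0, 134.8]
ee_rot: [0.914, -0.035, 0.014, -0.405]
contact_force: [-1.2, 0.4, 0.0]
gripper_width: 34.4
grasp_force: 0.0
```

Emit:
play_rows(series=[[0, 0, 0, 0, 0, 0], [0, 0, 0, 0, 0, 0], [0, 0, 0, 0, 0, 0], [0, 0, 0, 0, 0, 0], [0, 0, 0, 0, 0, 0], [0, 0, 0, 0, 0, 0]], gripper=0)

```text
clock: 23.3
position: [510.4, -145.8, 136.4]
ee_rot: [0.914, -0.035, 0.016, -0.403]
contact_force: [-0.2, -3.6, -1.5]
gripper_width: 9.7
grasp_force: 58.5
```

Emit:
play_rows(series=[[0.2, 2.8, 9.5, -0.21, 0.017, 0], [0.3, 3.3, 9.3, -0.21, 0.017, 0], [0.3, 3.8, 9.2, -0.21, 0.017, 0], [0.3, 4.2, 9.0, -0.21, 0.017, 0], [0.4, 4.7, 8.7, -0.21, 0.017, 0], [0.4, 5.1, 8.5, -0.21, 0.017, 0], [0.4, 5.5, 8.2, -0.21, 0.017, 0], [0.5, 5.9, 7.9, -0.21, 0.017, 0], [0.5, 6.3, 7.6, -0.21, 0.017, 0], [0.5, 6.7, 7.3, -0.21, 0.017, 0], [0.6, 7.0, 7.0, -0.21, 0.017, 0], [0.6, 7.3, 6.6, -0.21, 0.017, 0], [0.6, 7.7, 6.3, -0.21, 0.017, 0]])

```text
clock: 24.38
position: [516.0, -76.3, 242.2]
ee_rot: [0.963, -0.037, 0.011, -0.267]
contact_force: [-0.4, -5.9, -1.9]
gripper_width: 10.0
grasp_force: 58.4
```

Emit:
play_rows(series=[[0.6, 8.0, 5.9, -0.21, 0.017, 0], [0.7, 8.2, 5.5, -0.21, 0.017, 0], [0.7, 8.5, 5.0, -0.21, 0.017, 0], [0.7, 8.7, 4.6, -0.21, 0.017, 0], [0.7, 9.0, 4.2, -0.21, 0.017, 0], [0.7, 9.2, 3.7, -0.21, 0.017, 0], [0.7, 9.3, 3.3, -0.21, 0.017, 0], [0.7, 9.5, 2.8, -0.21, 0.017, 0], [0.8, 9.6, 2.3, -0.21, 0.017, 0], [0.8, 9.7, 1.8, -0.21, 0.017, 0], [0.8, 9.8, 1.4, -0.21, 0.017, 0], [0.8, 9.8, 0.9, -0.21, 0.017, 0], [0.8, 9.9, 0.4, -0.21, 0.017, 0]])

```text
clock: 25.47
position: [525.6, 43.7, 285.9]
ee_rot: [0.991, -0.038, 0.006, -0.127]
contact_force: [-0.8, -4.9, 5.1]
gripper_width: 9.4
grasp_force: 60.5
```

Emit:
play_rows(series=[[0.8, 9.9, -0.1, -0.21, 0.017, 0], [0.8, 9.9, -0.6, -0.21, 0.017, 0], [0.8, 9.8, -1.1, -0.21, 0.017, 0], [0.8, 9.7, -1.6, -0.21, 0.017, 0], [0.8, 9.7, -2.1, -0.21, 0.017, 0], [0.8, 9.5, -2.5, -0.21, 0.017, 0], [0.7, 9.4, -3.0, -0.21, 0.017, 0], [0.7, 9.2, -3.5, -0.21, 0.017, 0], [0.7, 9.0, -3.9, -0.21, 0.017, 0], [0.7, 8.8, -4.4, -0.21, 0.017, 0], [0.7, 8.6, -4.8, -0.21, 0.017, 0]])

```text
clock: 26.38
position: [534.1, 148.3, 257.4]
ee_rot: [0.999, -0.039, 0.0, -0.008]
contact_force: [1.3, -0.7, 3.9]
gripper_width: 9.7
grasp_force: 63.2
```

Emit:
play_rows(series=[[0.4, 4.2, -2.6, -0.1, 0.008, 0], [0.4, 4.2, -2.6, -0.1, 0.008, 0], [0, 0, 0, 0, 0, 0]])

```text
clock: 26.63
position: [534.8, 157.8, 251.5]
ee_rot: [0.999, -0.038, -0.001, 0.002]
contact_force: [-0.5, 2.4, 3.1]
gripper_width: 9.5
grasp_force: 63.2
```

Force is still small, so I'll keep pressing in small steps until the flap meets its stop.

Emit:
play_rows(series=[[0.2, 2, -1.3, 0, 0, 0], [0.2, 2, -1.3, 0, 0, 0], [0, 0, 0, 0, 0, 0]])

```text
clock: 26.88
position: [534.9, 158.4, 251.1]
ee_rot: [0.999, -0.038, -0.001, 0.005]
contact_force: [-2.0, -5.5, 12.6]
gripper_width: 9.5
grasp_force: 64.2
```

Emit:
play_rows(series=[[0.1, 1.5, -1.3, 0, 0, 0], [0.1, 1.5, -1.3, 0, 0, 0], [0, 0, 0, 0, 0, 0]])

```text
clock: 27.13
position: [534.9, 158.6, 251.0]
ee_rot: [0.999, -0.039, -0.001, 0.007]
contact_force: [-6.2, -13.9, 21.7]
gripper_width: 9.7
grasp_force: 65.2
```

Emit:
play_rows(series=[[-0.1, -2, 1.5, 0, 0, 0], [-0.1, -2, 1.5, 0, 0, 0], [0, 0, 0, 0, 0, 0], [0, 0, 0, 0, 0, 0], [0, 0, 0, 0, 0, 0], [0, 0, 0, 0, 0, 0], [0, 0, 5, 0, 0, 0], [0, 0, 15, 0, 0, 0], [0, 0, 25, 0, 0, 0], [0, 0, 25, 0, 0, 0], [-10, 0, 25, 0, 0, 0], [-20, 0, 20, 0, 0, 0], [-20, 0, 0, 0, 0, 0], [-20, 0, 0, 0, 0, 0], [-20, 0, 0, 0, 0, 0], [0, 0, 0, 0, 0, 0]], gripper=0.6)

```text
clock: 28.47
position: [442.3, 159.1, 364.5]
ee_rot: [0.999, -0.038, -0.001, 0.002]
contact_force: [-0.3, -0.1, -0.4]
gripper_width: 51.1
grasp_force: 0.0
```

```bash
python3 snap.py wrist:w9 scene:s9 top:t9; python3 - <<'E'
from h import *
b=cv2.imread('pics/t9.png');s=cv2.imread('pics/s9.png');w=cv2.imread('pics/w9.png')
m=np.zeros((600,800,3),np.uint8)
m[:300,:400]=cv2.resize(b[130:310,60:300],(400,300),interpolation=cv2.INTER_CUBIC)
m[:,400:]=cv2.resize(s[205:430,410:560],(400,600),interpolation=cv2.INTER_CUBIC)
m[300:,:400]=cv2.resize(w,(400,300))
cv2.imwrite('pics/m9.png',m)
p=[531.8,139.3,1.492]
for a in(0,.03,.06): print(a,[ (proj(load('s9'),boxpts(*p,flap(a,200,12,y)))[0]-[410,205])*[400/150,600/225]+[400,0] for y in(-134,134)],(proj(load('s9'),boxpts(*p,[90,-135,209]))[0]-[410,205])*[400/150,600/225]+[400,0])
E
```

```text
28.6167 [445.1 159.7 363.8] [ 0.9993 -0.0385 -0.001   0.0024] [ 0.69  0.06 -0.15  0.   -1.36  0.8 ] [ 1.3 -0.8 -0.1] 51.186936018658024
0 [array([711.17170645, 309.01486678]), array([724.23988008,  44.55899535])] [766.26233729 330.51288262]
0.03 [array([705.85788059, 302.71987449]), array([719.83773677,  38.87317954])] [766.26233729 330.51288262]
0.06 [array([700.24748355, 296.48826396]), array([715.20006031,  33.27064631])] [766.26233729 330.51288262]
```

View pics/m9.png

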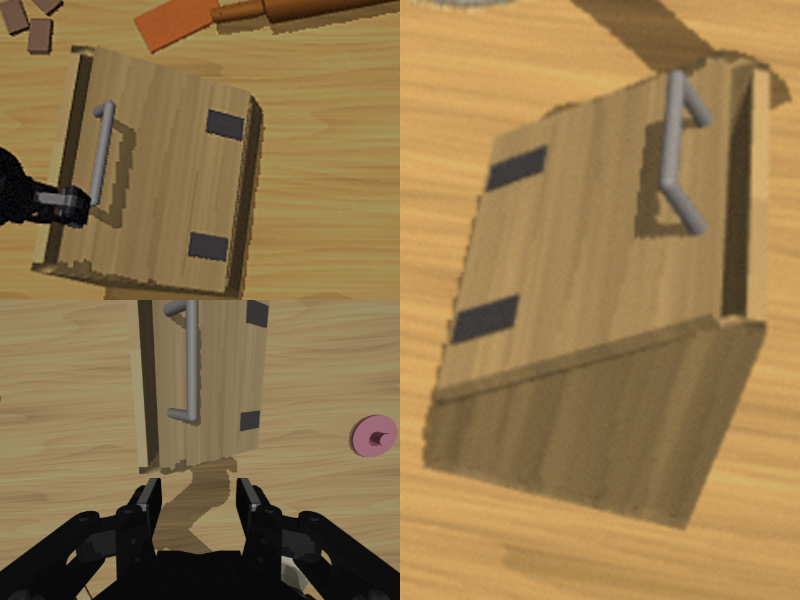

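The flap lies flush on the side walls (near corner at (717,318) in the crop, predicted (711,309) at angle 0), and the gripper is clear. I'm handing in.

```bash
python3 -c "
from bench import *
print(job_done())"
```

```text
the job is handed in; nothing more can be done
None
```

The flap was opened to its stop, the small brown lid was put on the jar seated and level, and the flap was pushed back fully closed. The job is handed in at about 29 s on the clock, and no result was reported back.

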